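# Pull the green filter and check it against the light

## Task

The green filter of the light source has to be checked for dust. Lift the cover flap on top of the light source by its wire handle and swing it right back past upright so that it stays open, draw the green filter slide straight up out of its slot by its green tab, and hold it upright and square in front of the lit inspection panel, a few centimetres away from it, with the whole glass centred before the lit window. Keep fingers off the glass, do not let the slide touch the panel, leave the amber slide in its slot and the other things alone; the program finishes while the gripper is still holding the slide there, steady, with the flap left open.

Things in the scene. Friction and masses are not known exactly. Their poses are not given: they have to be found in the camera images.
- light_source: microscope light source, fixed: light grey case 248 long (x) x 130 wide (y), dark front and rear bezels, round port, knob and red rocker on its front. Origin on the bench under the middle of the case; x points from its front (robot side) to its rear, y to its left, z up. The deck (case top) is at z = 84; the filter housing stands on it
- filter_housing (a point): point on the deck, x = 18, y = 0, z = 84 in the source's frame (same axes), between the two filter slots. Round it an open-topped dark housing, walls 6 thick, rim 34 above the deck, inside clear from x = -57 to 74, y = -35 to 35 of this point. Slots 8 (x) x 53 (y), 62 deep, at x = -22 and x = 22 of this point, each with one slide; which is where varies
- flap (a joint): the dark flat cover flap (147 x 86 x 4 mm) that closes the housing. 0 = shut, grows as its front edge is lifted; 1.57 = upright, stop at 2.2 (leaning back). The hinge is stiff (about 0.12 N m): the flap stays wherever it is left. Radians
- flap_bar (a point): middle of the front bar of the flap's steel wire handle: round bar 10 mm thick, along the source's y, straight over 56 mm, joined to the flap by a wire arm at each end, 36 mm before the flap's front edge. Shut, its centre is 123.5 mm above the bench, 35 mm clear above the front deck; it moves with the flap on a circle of radius 186 mm about the hinge
- flap_hinge (a point): middle of the flap's hinge axis, at the rear of the housing (x = 101, y = 0, z = 120.5 in the source's frame); the axis runs along the source's y
- green_slide: green filter slide, about 80 g: dark frame 5 thick (x) x 50 wide (y) x 60 high with round green glass; on it a flange 14 x 56 x 3 that rests on the deck, then the green tab to hold it by, 10 thick (x) x 30 wide (y), z = 63 to 89. Origin in the middle of the frame's foot, x square to the plate, z up. Home: origin 60 below the deck, axes as the source's, 1.5 mm play
- green_glass: the round green glass in the green slide, 38 mm across; origin in its centre, 30 mm above the slide's origin, x square to the glass. Not to be touched with the fingers
- amber_slide: amber filter slide, the same in all sizes with amber glass and amber tab; stays in its slot
- light_panel: inspection panel, fixed to the bench: aluminium frame 116 wide (y) x 100 high x 16 thick on a dark foot 110 wide that reaches 20 mm in front of the window; frame top at z = 152. Origin on the bench under its front face; its lit window looks along its own -x (towards the robot), z up
- panel_window (a point): centre of the lit white window (92 wide along y, 80 high along z), on its front face, 102 mm above the bench; axes as the panel's, the window looks along -x
- loupe: black folding loupe, 50 x 36 x 18, lying on the bench; bystander, origin under its middle
- tweezers: steel tweezers, 124 long, 6 high, lying on the bench; bystander, origin under their middle
- mounted_specimen: black resin-mounted specimen, a disc 30 across and 18 high; bystander, origin under its middle
- duster_can: light spray can with a blue cap, 53 across and 168 high, standing; bystander, origin under its middle

How it is judged:
By the outcome, as a careful person would: the job done as asked, in the order asked, and still so for the second after the job is handed in, while the arm keeps its last pose, push and grip.
It also fails if it takes over 56 s, if anything falls off the work surface, if the arm or the gripper's body presses on something with over 40 N, if the wrist force passes 120 N, or if a joint passes its speed limit or range.

## Robot

A 6-joint arm with a two-finger parallel gripper is mounted at the origin on a cart in front of the work surface, level with it; the furniture and walls round the work are solid. World frame = base frame: x ahead of the robot, y to its left, z up, the work surface at z = 0. Lengths are in mm, angles in rad, forces in N, time in s.
With the tool pointing down it reaches from about 425 to 950 mm from the base axis. Payload 3.5 kg.
Tool frame: the origin (TCP) lies midway between the tips of the shut fingers; the grasp point (between the pads) lies 19 mm behind it; z points along the fingers, y is the line along which they close (so a half turn about z gives the same grasp; the last joint's range is limited). The gripper opens to 85 mm and grips with 20 to 120 N. Pads are 22 mm wide; open, the fingers measure 114 mm over their backs; the gripper's body (76 mm by 85 mm) begins 54 mm behind the grasp point. The pads swing forward as they close: fully open they stand 13 mm farther back than shut.
Start: joints at [-1.464, 0.286, 1.577, -0, 1.279, -0.15], TCP at [171.466, -652.844, 231.325] pointing down, gripper open.
Joint ranges: [-2.77, 2.77], [-0.9, 2.22], [0.21, 2.48], [-1.53, 4.67], [0.24, 2.81], [-2.84, 2.84]. Speed limits (rad/s): [2.79, 2.79, 3.14, 3.14, 3.14, 3.14].

## Interface

Orientations are given as a unit quaternion [x, y, z, w].
In Python, from plant import bot, capture, camera_params, ticket gives the robot as it stands.
- The arm moves only by the shell command python3 -m inch 'ROWS'. ROWS is JSON, one flat list of numbers, 7 for each row, row after row: the shift along the tool's x, y, z in units of 30 cm (1.0 is 30 cm), then the turn, a rotation vector about the tool's x, y, z in units of 180 degrees (1.0 is 180 degrees), then the opening, from -1 (shut) to 1 (fully open), so that 0 is half open. A call has exactly 10 rows; each row is the pose to reach, as a shift and turn from the pose commanded when the call began, along the tool's axes at that moment, turning the shorter way round; what a row does not reach only later rows make up. A row lasts 1/12 s, in which the tool goes at most 41.7 mm and 7.16 degrees, less where a joint would pass 70% of its speed; a pose out of reach is approached as far as the arm can. A call with a number of a shift or a turn outside -1 to 1 is refused whole. A call with a gripper value outside its range is refused whole. The fingers move at their own pace and stop on an object; the grip force is fixed at half the most. Time passes only in rows, so rows that repeat a pose let the fingers close, or fill a call up. It gives the time, the measured TCP pose, the force, the opening and the grip force at its end, in the units of the state.
- bot.sense(): the state, without advancing time (a new reading comes with each control period).
- capture(name): name is "side" or "top"; returns the picture (480x640x3 uint8, red, green, blue); there is no depth.
- camera_params(name): a dict with "mtx" (3x3 intrinsics, pixels), "camera_from_world" (4x4, takes a point from world to camera coordinates). Camera axes: x right, y down, z forward; pixel columns grow to the right and rows downward; lengths in mm; the calibration is good to about 2 mm. A picture is of the moment at which its call begins. camera_params takes no time and is no camera call.
- ticket.close_job(): hands the job in; it is judged then, once.
The state is a dict: "t": time; "joint_pos": joint angles; "joint_vel": joint speeds; "effort": joint torques, N m; "ee_pos": TCP position; "tcp_rot": TCP orientation; "force": force on the tool from outside, world axes, zero at the start; "moment": the same for the moment, N m; "gripper_width": finger opening in mm; "finger_force": force on a finger pad.
Only numpy, scipy, OpenCV 4.12 (cv2) and the standard library are available. Lean on these libraries where they do the work, as an engineer would, in place of code of your own. Each camera call takes 0.05 s, during which the arm holds its last target. There are 200 camera calls.

## Working session

There is one attempt and no reset: what is moved stays moved. The work goes in short steps, Python scripts to look and compute and a shell command to move; the robot and the scene stay as the last step left them, time stands still between calls to the robot, and variables do not carry over. Pictures are saved under pics/ and viewed, at most 10 in all, crops included, and the job is handed in when it is done.

```bash
ls; mkdir -p pics; python3 - <<'E'
from plant import bot,capture,camera_params
import cv2
for n in("side","top"):
    cv2.imwrite(f"pics/{n}0.png",capture(n)[:,:,::-1]); p=camera_params(n); print(n,p)
s=bot.sense();print(s)
E
```

```text
pics
side {'mtx': array([[572.5957714 ,   0.        , 326.30268142],
       [  0.        , 572.5957714 , 241.71424166],
       [  0.        ,   0.        ,   1.        ]]), 'camera_from_world': array([[-8.07078275e-01, -5.90247420e-01, -1.52525939e-02,
         4.12110036e+02],
       [-2.01803275e-01,  3.00029506e-01, -9.32339924e-01,
         2.65259146e+02],
       [ 5.54887463e-01, -7.49393274e-01, -3.61261158e-01,
         8.15721151e+02],
       [ 0.00000000e+00,  0.00000000e+00,  0.00000000e+00,
         1.00000000e+00]])}
top {'mtx': array([[529.9680376 ,   0.        , 314.45824964],
       [  0.        , 529.9680376 , 235.81627011],
       [  0.        ,   0.        ,   1.        ]]), 'camera_from_world': array([[-2.80191163e-02, -9.99602238e-01,  3.20864928e-03,
        -8.96254866e+01],
       [-9.77766648e-01,  2.67394453e-02, -2.07984098e-01,
         5.76869375e+02],
       [ 2.07815572e-01, -8.96484087e-03, -9.78126944e-01,
         9.93209138e+02],
       [ 0.00000000e+00,  0.00000000e+00,  0.00000000e+00,
         1.00000000e+00]])}
{'t': 0.1, 'joint_pos': array([-1.46398726e+00,  2.87101063e-01,  1.57803616e+00, -2.47287876e-06,
        1.27859382e+00, -1.50035562e-01]), 'joint_vel': array([-0.00118669, -0.0012179 , -0.00331955, -0.00178211, -0.00131884,
       -0.00072345]), 'effort': array([ 1.22827034e-03, -4.07296264e+01, -2.93699723e+01, -9.34174295e-05,
        3.39931641e-03, -1.95709662e-07]), 'ee_pos': array([ 171.41098232, -652.25871703,  230.06649448]), 'tcp_rot': array([ 9.91764569e-01,  1.28069891e-01,  2.19235696e-05, -1.06896920e-03]), 'force': array([-0.35944087,  0.01148855,  0.37386164]), 'moment': array([-6.53392312e-02,  3.60104138e-06,  2.25635992e-02]), 'finger_force': 0.0, 'gripper_width': 85.61807536142305}
```

View pics/side0.png

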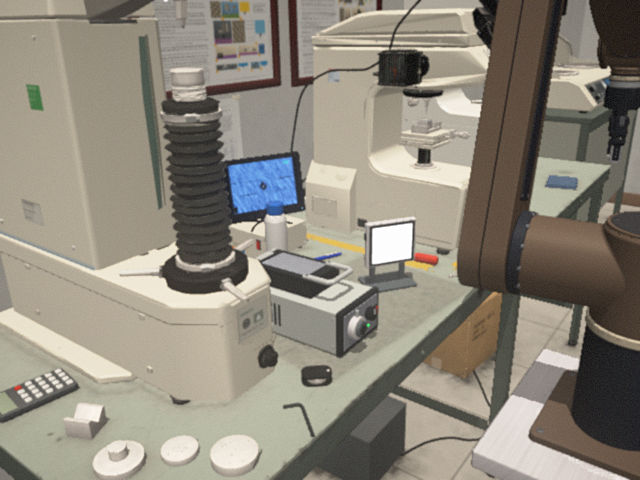

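View pics/top0.png

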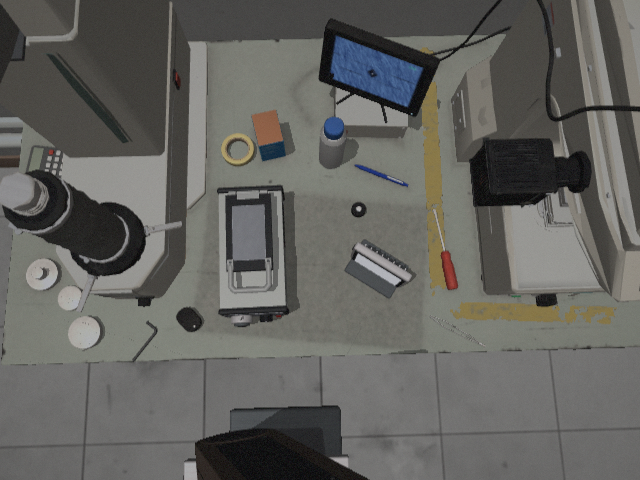

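The side view shows the source at about (320,300) and the panel at (390,250). In the top view the source is at (252,250), with the flap handle's front bar near (250,290), and the yawed panel is at (380,268). I'll enlarge both.

```bash
python3 - <<'E'
import cv2
a=cv2.imread("pics/top0.png")[175:335,205:425]; cv2.imwrite("pics/topc.png",cv2.resize(a,None,fx=3.6,fy=3.6,interpolation=cv2.INTER_CUBIC))
a=cv2.imread("pics/side0.png")[205:365,245:445]; cv2.imwrite("pics/sidec.png",cv2.resize(a,None,fx=3.7,fy=3.7,interpolation=cv2.INTER_CUBIC))
E
```

```text
(no output)
```

View pics/topc.png

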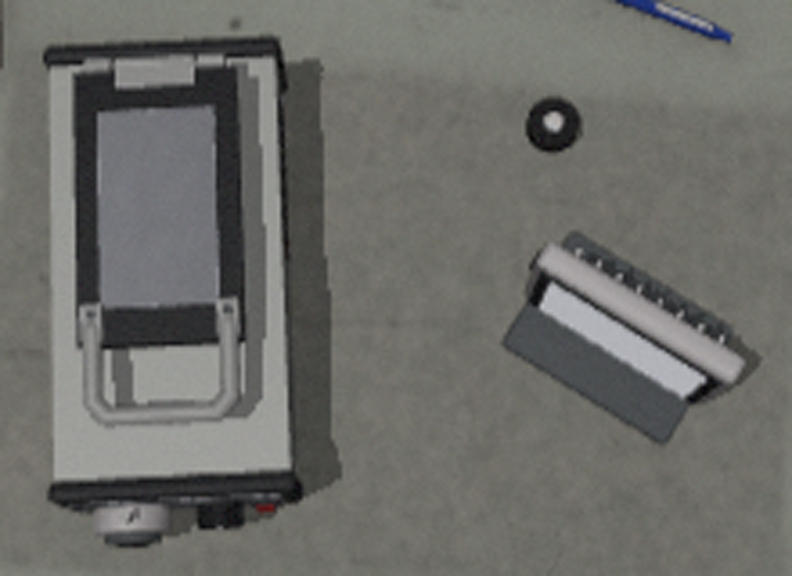

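View pics/sidec.png

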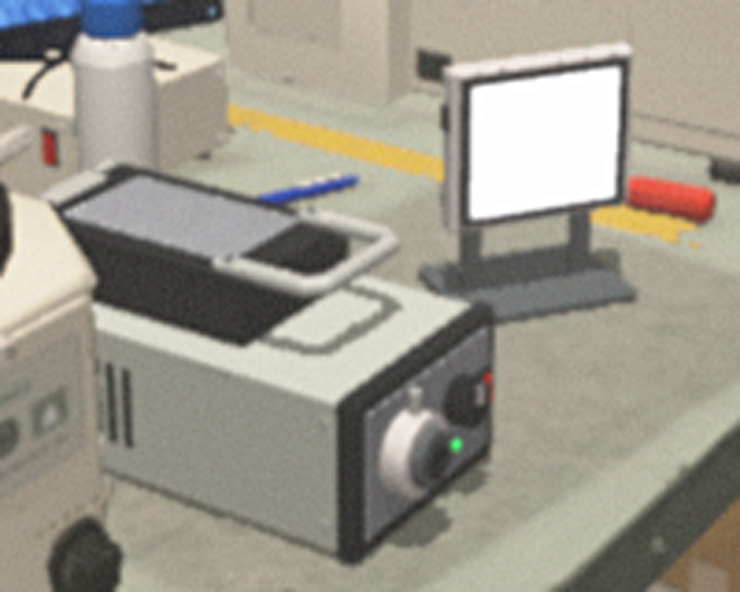

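The crops show the shut flap, with its bar from (105,412) to (222,407) in the top crop. The panel's window corners in the side crop are about (470,83), (622,65), (622,208) and (470,222). Next I fit both poses.

```bash
cat > h.py <<'E'
import numpy as np, cv2
from scipy.optimize import least_squares
from plant import camera_params
C={n:camera_params(n) for n in("side","top")}
def proj(n,P):
    q=C[n]["camera_from_world"]@np.append(P,1); u=C[n]["mtx"]@q[:3]; return u[:2]/u[2]
def W(pose,p):
    x,y,a=pose; c,s=np.cos(a),np.sin(a); return np.array([x+c*p[0]-s*p[1],y+s*p[0]+c*p[1],p[2]])
def fit(obs,x0):
    f=lambda v:np.concatenate([proj(n,W(v,p))-np.array(u) for n,p,u in obs])
    r=least_squares(f,x0,loss="soft_l1"); return r.x,r.fun.reshape(-1,2)
E
python3 - <<'E'
from h import *
T=lambda u,v:(205+u/3.6,175+v/3.6); S=lambda u,v:(245+u/3.7,205+v/3.7)
src=[("top",(-85,0,123.5),T(162,410)),("top",(-49,43,122),T(78,343)),("top",(-49,-43,122),T(245,342)),
("top",(98,43,122),T(75,70)),("top",(98,-43,122),T(240,67)),("side",(-85,0,123.5),S(357,268))]
p,r=fit(src,[600,-100,0]);print(p,r.round(1))
pan=[("side",(0,46,142),S(470,83)),("side",(0,-46,142),S(622,65)),("side",(0,-46,62),S(622,208)),("side",(0,46,62),S(470,222)),
("top",(0,58,152),T(538,260)),("top",(0,-58,152),T(725,385)),("top",(16,58,152),T(549,243)),("top",(16,-58,152),T(745,358))]
q,r=fit(pan,[550,-300,-.5]);print(q,r.round(1))
print("bar",W(p,(-85,0,123.5)),"hinge",W(p,(101,0,120.5)),"slots",W(p,(-4,0,84)),W(p,(40,0,84)),"win",W(q,(0,0,102)))
E
```

```text
[548.44416081  16.55782313 -69.10890277] [[-0.2  0.8]
 [-0.3  0.8]
 [-0.1 -0.5]
 [ 0.5 -0. ]
 [-0.  -0.6]
 [-0.1 -1.1]]
[ 497.12848069 -220.89861626    5.67402491] [[ 0.2  1. ]
 [-1.1  0.5]
 [-2.5 -3.5]
 [-0.3 -1.3]
 [-1.6  0.8]
 [ 1.5  1.3]
 [ 0.1 -1.7]
 [ 0.5  1.4]]
bar [463.44576075  16.03629963 123.5       ] hinge [649.44225971  17.17751576 120.5       ] slots [544.4442361   16.53328085  84.        ] [588.4434079   16.80324595  84.        ] win [ 497.12848069 -220.89861626  102.        ]
```

```bash
cat > go.py <<'E'
# commanded pose kept in cmd.json: x,y,z,psi ; go.py x y z psi -> units for the next call
import sys,json,os,numpy as np
c=json.load(open("cmd.json")) if os.path.exists("cmd.json") else [171.466,-652.844,231.325,.2568]
pts=np.array([float(v) for v in sys.argv[1:]]).reshape(-1,4)
s,k=np.sin(c[3]),np.cos(c[3])
R=np.array([[k,s,0],[s,-k,0],[0,0,-1]])
for t in pts:
    d=R.T@(t[:3]-c[:3])/300; print(d.round(4),"rz",round(-(t[3]-c[3])/np.pi,4))
E
cat > upd.py <<'E'
# upd.py dx dy dz rz : apply typed last row to commanded pose
import sys,json,os,numpy as np
c=json.load(open("cmd.json")) if os.path.exists("cmd.json") else [171.466,-652.844,231.325,.2568]
d=np.array([float(v) for v in sys.argv[1:5]]); s,k=np.sin(c[3]),np.cos(c[3])
R=np.array([[k,s,0],[s,-k,0],[0,0,-1]])
p=np.array(c[:3])+R@d[:3]*300; json.dump(list(p)+[c[3]-d[3]*np.pi],open("cmd.json","w")); print(open("cmd.json").read())
E
python3 go.py 330 -410 260 0.75
```

```text
[ 0.7167 -0.6487 -0.0956] rz -0.157
```

```bash
r="see typed"; python3 -m inch '[0.72,-0.65,-0.1,0,0,-0.16,-0.3, 0.72,-0.65,-0.1,0,0,-0.16,-0.3, 0.72,-0.65,-0.1,0,0,-0.16,-0.3, 0.72,-0.65,-0.1,0,0,-0.16,-0.3, 0.72,-0.65,-0.1,0,0,-0.16,-0.3, 0.72,-0.65,-0.1,0,0,-0.16,-0.3, 0.72,-0.65,-0.1,0,0,-0.16,-0.3, 0.72,-0.65,-0.1,0,0,-0.16,-0.3, 0.72,-0.65,-0.1,0,0,-0.16,-0.3, 0.72,-0.65,-0.1,0,0,-0.16,-0.3]'; python3 upd.py 0.72 -0.65 -0.1 -0.16; python3 go.py 440 -150 250 1.35
```

```text
t: 0.93
ee_pos: [330.8, -409.2, 261.1]
tcp_rot: [0.929, 0.371, -0.0, -0.0]
force: [-0.5, -0.2, -0.0]
gripper_width: 30.1
finger_force: 0.0
[330.85543566938924, -409.3773538305635, 261.325, 0.7594548245743669]
[ 0.8591 -0.3765  0.0377] rz -0.188
```

```bash
python3 -m inch '[0.86,-0.38,0.04,0,0,-0.19,-0.3, 0.86,-0.38,0.04,0,0,-0.19,-0.3, 0.86,-0.38,0.04,0,0,-0.19,-0.3, 0.86,-0.38,0.04,0,0,-0.19,-0.3, 0.86,-0.38,0.04,0,0,-0.19,-0.3, 0.86,-0.38,0.04,0,0,-0.19,-0.3, 0.86,-0.38,0.04,0,0,-0.19,-0.3, 0.86,-0.38,0.04,0,0,-0.19,-0.3, 0.86,-0.38,0.04,0,0,-0.19,-0.3, 0.86,-0.38,0.04,0,0,-0.19,-0.3]'; python3 upd.py 0.86 -0.38 0.04 -0.19; python3 go.py 463.5 16 170 1.577
```

```text
t: 1.77
ee_pos: [439.3, -150.2, 249.0]
tcp_rot: [0.779, 0.627, -0.0, -0.0]
force: [-0.7, -0.6, 0.1]
gripper_width: 29.6
finger_force: 0.0
[439.4680145531391, -149.0634899888134, 249.325, 1.3563574287564275]
[ 0.5547 -0.0388  0.2644] rz -0.0702
```

```bash
python3 -m inch '[0.555,-0.039,0.264,0,0,-0.07,-0.3, 0.555,-0.039,0.264,0,0,-0.07,-0.3, 0.555,-0.039,0.264,0,0,-0.07,-0.3, 0.555,-0.039,0.264,0,0,-0.07,-0.3, 0.555,-0.039,0.264,0,0,-0.07,-0.3, 0.555,-0.039,0.264,0,0,-0.07,-0.3, 0.555,-0.039,0.264,0,0,-0.07,-0.3, 0.555,-0.039,0.264,0,0,-0.07,-0.3, 0.555,-0.039,0.264,0,0,-0.07,-0.3, 0.555,-0.039,0.264,0,0,-0.07,-0.3]'; python3 upd.py 0.555 -0.039 0.264 -0.07; python3 - <<'E'
from plant import capture,bot
import cv2,numpy as np
print(bot.sense()["ee_pos"])
a=capture("side")[:,:,::-1]; cv2.imwrite("pics/side1.png",a)
b=capture("top")[:,:,::-1]; cv2.imwrite("pics/top1.png",b)
f=lambda i,y,x:cv2.resize(i[y:y+190,x:x+130],None,fx=3.0,fy=3.0,interpolation=cv2.INTER_CUBIC)
cv2.imwrite("pics/c1.png",np.hstack([f(a,160,270),f(b,180,190)]))
E
```

```text
t: 2.6
ee_pos: [464.1, 14.5, 171.1]
tcp_rot: [0.706, 0.708, 0.0, 0.001]
force: [0.2, 0.1, -0.1]
gripper_width: 29.9
finger_force: 0.0
[463.4670606310723, 16.112736470532894, 170.125, 1.5762689145077131]
[464.13108852  14.47869755 171.08885177]
```

View pics/c1.png

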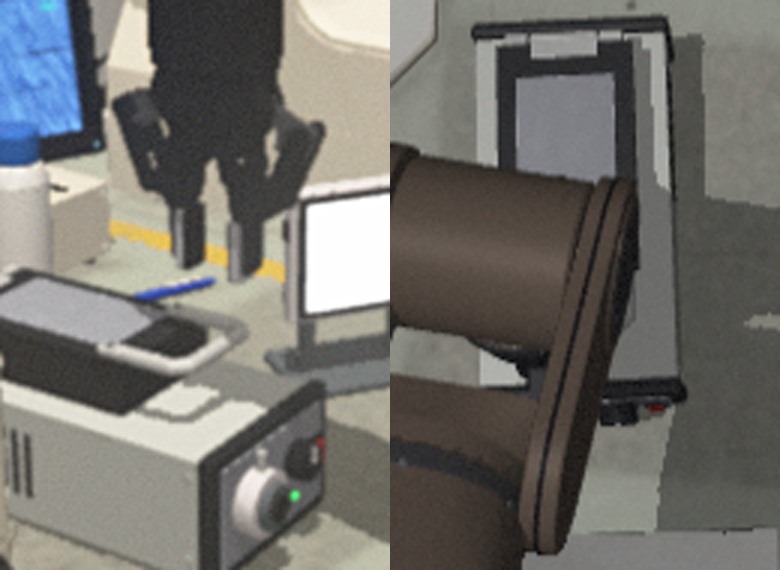

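The fingers sit just above and either side of the bar: in the crop the tips are at about (190,268) and (238,282), and the bar's middle is near (205,340). I'll descend and close.

```bash
python3 -m inch '[0,0,0.05,0,0,0,-0.3, 0,0,0.1,0,0,0,-0.3, 0,0,0.15,0,0,0,-0.3, 0,0,0.19,0,0,0,-0.3, 0,0,0.217,0,0,0,-0.3, 0,0,0.217,0,0,0,-0.3, 0,0,0.217,0,0,0,-0.3, 0,0,0.217,0,0,0,-0.3, 0,0,0.217,0,0,0,-0.3, 0,0,0.217,0,0,0,-0.3]'; python3 upd.py 0 0 0.217 0
python3 - <<'E'
from plant import capture,bot
from h import *
print(bot.sense()["ee_pos"], proj("side",[464,14.5,171]),proj("side",W((548.4,16.6,.0061),(-85,0,123.5))))
a=capture("side")[:,:,::-1]; b=cv2.resize(a[190:330,280:420],None,fx=4,fy=4,interpolation=cv2.INTER_CUBIC);cv2.imwrite("pics/c2.png",b)
E
```

```text
t: 3.53
ee_pos: [464.1, 16.0, 106.0]
tcp_rot: [0.705, 0.709, 0.001, 0.001]
force: [-0.5, -0.3, 0.6]
gripper_width: 29.9
finger_force: 0.0
[463.4670606310723, 16.112736470532894, 105.025, 1.5762689145077131]
[464.14790071  16.00095998 105.97642236] [341.44467204 251.18135788] [341.36597074 276.32509954]
```

View pics/c2.png

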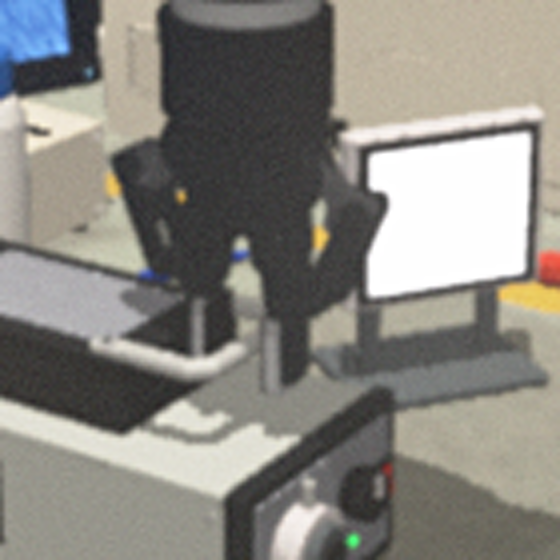

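The bar lies between the fingers, with the rear finger inside the handle loop. Closing.

```bash
python3 -m inch '[0,0,0,0,0,0,-1, 0,0,0,0,0,0,-1, 0,0,0,0,0,0,-1, 0,0,0,0,0,0,-1, 0,0,0,0,0,0,-1, 0,0,0,0,0,0,-1, 0,0,0,0,0,0,-1, 0,0,0,0,0,0,-1, 0,0,0,0,0,0,-1, 0,0,0,0,0,0,-1]'
python3 - <<'E'
import json,numpy as np
from plant import bot; s=bot.sense(); print(s["ee_pos"],s["force"])
# arc rows about the hinge, tool x=+y world, y=+x, z=-z
for th in np.arange(.1,2.05,.1): 
    b=186*np.array([np.cos(.016)-np.cos(th+.016),np.sin(th+.016)-np.sin(.016)]); print(round(th,1),(b[0]/300).round(3),(-b[1]/300).round(3))
E
```

```text
t: 4.42
ee_pos: [463.5, 16.1, 105.4]
tcp_rot: [0.705, 0.709, -0.0, 0.0]
force: [-2.6, 0.3, 5.3]
gripper_width: 7.7
finger_force: 58.7
[463.54595851  16.08942495 105.39647229] [-2.63229212  0.27390694  5.27436636]
0.1 0.004 -0.062
0.2 0.014 -0.123
0.3 0.031 -0.183
0.4 0.053 -0.241
0.5 0.081 -0.296
0.6 0.114 -0.348
0.7 0.152 -0.397
0.8 0.195 -0.442
0.9 0.242 -0.482
1.0 0.293 -0.517
1.1 0.348 -0.547
1.2 0.405 -0.571
1.3 0.464 -0.59
1.4 0.524 -0.603
1.5 0.586 -0.609
1.6 0.648 -0.609
1.7 0.71 -0.604
1.8 0.77 -0.592
1.9 0.83 -0.574
2.0 0.887 -0.55
```

```bash
python3 -m inch '[0,0.001,-0.03,0,0,0,-1, 0,0.007,-0.09,0,0,0,-1, 0,0.014,-0.123,0,0,0,-1, 0,0.031,-0.183,0,0,0,-1, 0,0.053,-0.241,0,0,0,-1, 0,0.081,-0.296,0,0,0,-1, 0,0.114,-0.348,0,0,0,-1, 0,0.152,-0.397,0,0,0,-1, 0,0.174,-0.42,0,0,0,-1, 0,0.195,-0.442,0,0,0,-1]'; python3 upd.py 0 0.195 -0.442 0; python3 -c "
import numpy as np
for th in np.arange(.9,2.05,.1):
    f=lambda t:186/300*np.array([-np.cos(t+.016),-np.sin(t+.016)])
    print(round(th,1),(f(th)-f(.8)).round(3))"
```

```text
t: 5.25
ee_pos: [519.2, 17.3, 238.4]
tcp_rot: [0.705, 0.709, -0.003, -0.004]
force: [-10.6, 2.6, 3.6]
gripper_width: 8.0
finger_force: 58.4
[521.9661846186826, 16.43288125371285, 237.625, 1.5762689145077131]
0.9 [ 0.047 -0.04 ]
1.0 [ 0.098 -0.075]
1.1 [ 0.152 -0.105]
1.2 [ 0.209 -0.13 ]
1.3 [ 0.269 -0.148]
1.4 [ 0.329 -0.161]
1.5 [ 0.391 -0.167]
1.6 [ 0.453 -0.168]
1.7 [ 0.514 -0.162]
1.8 [ 0.575 -0.15 ]
1.9 [ 0.635 -0.132]
2.0 [ 0.692 -0.108]
```

```bash
python3 -m inch '[0,0.047,-0.04,0,0,0,-1, 0,0.098,-0.075,0,0,0,-1, 0,0.152,-0.105,0,0,0,-1, 0,0.209,-0.13,0,0,0,-1, 0,0.269,-0.148,0,0,0,-1, 0,0.329,-0.161,0,0,0,-1, 0,0.391,-0.167,0,0,0,-1, 0,0.453,-0.168,0,0,0,-1, 0,0.484,-0.165,0,0,0,-1, 0,0.514,-0.162,0,0,0,-1]'; python3 upd.py 0 0.514 -0.162 0; python3 -c "
import numpy as np
for th in np.arange(1.7,2.15,.1):
    f=lambda t:186/300*np.array([-np.cos(t+.016),-np.sin(t+.016)])
    print(round(th,1),(f(th)-f(1.7)).round(3))"
```

```text
t: 6.08
ee_pos: [677.5, 20.2, 290.0]
tcp_rot: [0.705, 0.709, 0.003, -0.001]
force: [-2.4, 7.1, 8.7]
gripper_width: 7.7
finger_force: 61.7
[676.1638755398708, 17.276750066812838, 286.225, 1.5762689145077131]
1.7 [0. 0.]
1.8 [0.061 0.012]
1.9 [0.12 0.03]
2.0 [0.177 0.054]
2.1 [0.232 0.083]
```

```bash
python3 -m inch '[0,0.03,0.006,0,0,0,-1, 0,0.061,0.012,0,0,0,-1, 0,0.09,0.02,0,0,0,-1, 0,0.12,0.03,0,0,0,-1, 0,0.15,0.042,0,0,0,-1, 0,0.177,0.054,0,0,0,-1, 0,0.177,0.054,0,0,0,-0.4, 0,0.177,0.054,0,0,0,-0.4, 0,0.177,0.054,0,0,0,-0.4, 0,0.177,0.054,0,0,0,-0.4]'; python3 upd.py 0 0.177 0.054 0; 
```

```text
t: 6.92
ee_pos: [728.9, 17.1, 269.8]
tcp_rot: [0.705, 0.709, -0.0, -0.0]
force: [-0.2, -0.1, -0.0]
gripper_width: 25.5
finger_force: 0.0
[729.2630803901632, 17.567343023853105, 270.02500000000003, 1.5762689145077131]
```

```bash
python3 -m inch '[0,0,-0.07,0,0,0,-0.4, 0,0,-0.14,0,0,0,-0.4, 0,0,-0.2,0,0,0,-0.4, 0,-0.1,-0.2,0,0,0,-0.4, -0.5,-0.8,-0.2,0,0,0,-0.4, -0.5,-0.8,-0.2,0,0,0,-0.4, -0.5,-0.8,-0.2,0,0,0,-0.4, -0.5,-0.8,-0.2,0,0,0,-0.4, -0.5,-0.8,-0.2,0,0,0,-0.4, -0.5,-0.8,-0.2,0,0,0,-0.4]'; python3 upd.py -0.5 -0.8 -0.2 0
python3 - <<'E'
from plant import capture,bot
import cv2,numpy as np
a=capture("side")[:,:,::-1]; cv2.imwrite("pics/side3.png",a)
b=capture("top")[:,:,::-1]; cv2.imwrite("pics/top3.png",b)
f=lambda i,y,x:cv2.resize(i[y:y+190,x:x+130],None,fx=3.0,fy=3.0,interpolation=cv2.INTER_CUBIC)
cv2.imwrite("pics/c3.png",np.hstack([f(a,160,240),f(b,150,190)]))
E
```

```text
t: 7.75
ee_pos: [494.4, -129.9, 330.1]
tcp_rot: [0.705, 0.709, -0.0, 0.0]
force: [0.1, -1.3, 0.3]
gripper_width: 25.5
finger_force: 0.0
[490.08755834658234, -133.74382528562953, 330.02500000000003, 1.5762689145077131]
```

View pics/c3.png

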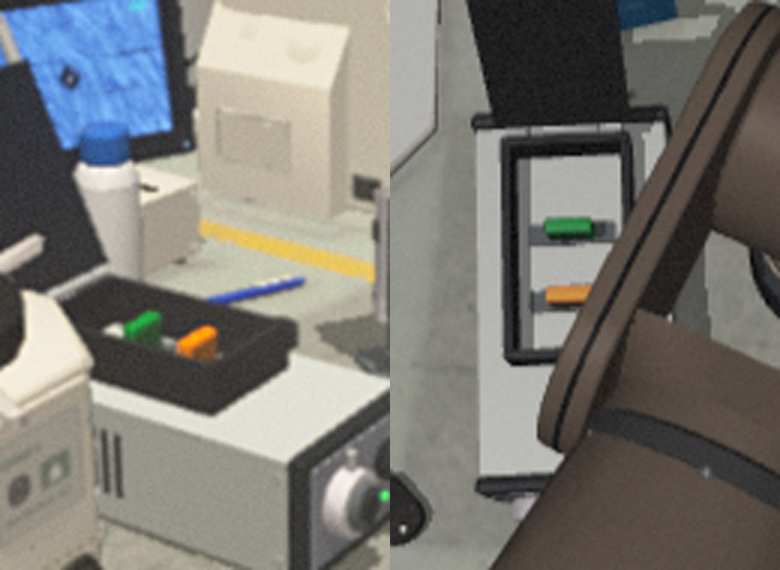

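The flap stays open, leaning back. The green tab is in the rear slot, at top crop (568,225), and the amber one is in front at (568,294).

```bash
python3 - <<'E'
from h import *
T=lambda u,v:np.array([190+(u-390)/3,150+v/3])
import cv2
p=(548.4,16.6,.0061)
print("pred top-face corners",[proj("top",W(p,(40+a,b,113))).round(1) for a in(-5,5) for b in(15,-15)])
im=cv2.imread("pics/top3.png").astype(int); m=(im[:,:,1]-im[:,:,2]>50)&(im[:,:,1]-im[:,:,0]>30); m[:,:230]=0;m[:190]=0;m[250:]=0;m[:,280:]=0
y,x=np.where(m); print("seen",x.min(),x.max(),y.min(),y.max(),x.mean(),y.mean())
for r in range(y.min(),y.max()+1): print(r,im[r,245:255].mean(0).round())
im=cv2.imread("pics/side3.png").astype(int); m=(im[:,:,1]-im[:,:,2]>50)&(im[:,:,1]-im[:,:,0]>30);m[:250]=0;m[300:]=0;m[:,:260]=0;m[:,320:]=0
y,x=np.where(m); print("side seen",x.min(),x.max(),y.min(),y.max())
print("pred",np.array([proj("side",W(p,(40+a,b,c))) for a in(-5,5) for b in(15,-15) for c in (113,)]).round(1))
E
python3 go.py 588.4 16.8 180 1.577
```

```text
pred top-face corners [array([241.9, 227.3]), array([257.7, 226.8]), array([241.9, 222.2]), array([257.7, 221.7])]
seen 242 256 223 227 248.62121212121212 224.72727272727272
223 [ 73. 129.  54.]
224 [ 74. 134.  52.]
225 [ 79. 140.  56.]
226 [ 73. 132.  52.]
227 [48. 84. 35.]
side seen 281 293 264 272
pred [[284.1 269.3]
 [294.2 264. ]
 [280.  268.1]
 [290.1 262.8]]
[0.5    0.3304 0.5001] rz -0.0002
```

```bash
python3 -m inch '[0.5,0.33,0.1,0,0,0,-0.3, 0.5,0.33,0.2,0,0,0,-0.3, 0.5,0.33,0.3,0,0,0,-0.3, 0.5,0.33,0.4,0,0,0,-0.3, 0.502,0.33,0.5,0,0,0,-0.3, 0.502,0.33,0.5,0,0,0,-0.3, 0.502,0.33,0.5,0,0,0,-0.3, 0.502,0.33,0.5,0,0,0,-0.3, 0.502,0.33,0.5,0,0,0,-0.3, 0.502,0.33,0.5,0,0,0,-0.3]'; python3 upd.py 0.502 0.33 0.5 0; python3 go.py 588.4 17.2 90 1.577
```

```text
t: 8.68
ee_pos: [596.4, 21.2, 183.5]
tcp_rot: [0.705, 0.709, 0.002, 0.002]
force: [1.1, 0.1, 0.3]
gripper_width: 30.1
finger_force: 0.0
[588.2619082684032, 17.395703023241026, 180.02500000000003, 1.5762689145077131]
[-0.0007  0.0005  0.3001] rz -0.0002
```

```bash
python3 -m inch '[0,0,0.07,0,0,0,-0.35, 0,0,0.12,0,0,0,-0.35, 0,0,0.17,0,0,0,-0.35, 0,0,0.22,0,0,0,-0.35, 0,0,0.26,0,0,0,-0.35, 0,0,0.28,0,0,0,-0.35, 0,0,0.3,0,0,0,-0.35, 0,0,0.3,0,0,0,-0.35, 0,0,0.3,0,0,0,-0.35, 0,0,0.3,0,0,0,-0.35]'; python3 upd.py 0 0 0.3 0
python3 - <<'E'
from plant import capture
import cv2,numpy as np
a=capture("side")[:,:,::-1]; cv2.imwrite("pics/c4.png",cv2.resize(a[180:320,220:360],None,fx=4,fy=4,interpolation=cv2.INTER_CUBIC))
E
```

```text
t: 9.52
ee_pos: [595.6, 22.0, 91.1]
tcp_rot: [0.705, 0.709, 0.001, 0.001]
force: [0.3, -0.1, 0.1]
gripper_width: 27.8
finger_force: 0.0
[588.2619082684032, 17.395703023241026, 90.02500000000003, 1.5762689145077131]
```

View pics/c4.png

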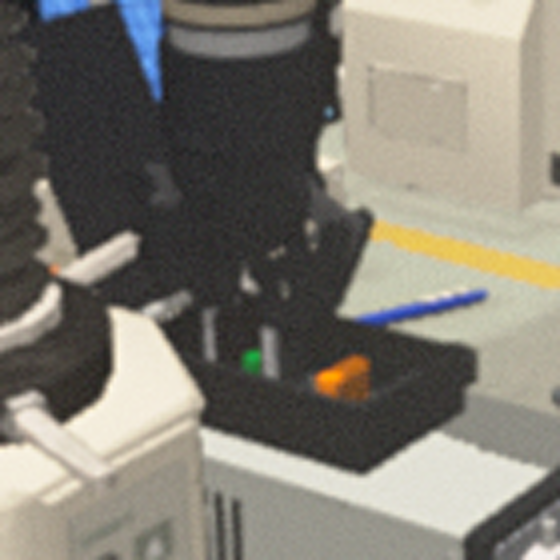

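The green tab shows between the fingers at (253,360), nearer the front one. The tool is about 7 mm too far back, because an earlier call ran out of rows before reaching its pose. I'll correct that and close.

```bash
echo '[595.4,21.6,90.0,1.5763]' > cmd.json; python3 -m inch '[-0.015,-0.023,0,0,0,0,-0.35, -0.015,-0.023,0,0,0,0,-0.35, -0.015,-0.023,0,0,0,0,-0.35, -0.015,-0.023,0,0,0,0,-0.35, -0.015,-0.023,0,0,0,0,-0.35, -0.015,-0.023,0,0,0,0,-0.35, -0.015,-0.023,0,0,0,0,-0.35, -0.015,-0.023,0,0,0,0,-0.35, -0.015,-0.023,0,0,0,0,-0.35, -0.015,-0.023,0,0,0,0,-0.35]'; python3 upd.py -0.015 -0.023 0 0
python3 - <<'E'
from plant import bot
print(bot.sense()["ee_pos"])
E
```

```text
t: 10.4
ee_pos: [587.9, 17.6, 90.0]
tcp_rot: [0.705, 0.709, -0.0, -0.0]
force: [-0.8, 0.0, -0.4]
gripper_width: 27.6
finger_force: 0.0
[588.5248709060726, 17.0620929998695, 90.0, 1.5763]
[587.93579458  17.59681015  89.96949513]
```

```bash
python3 -m inch '[0,0,0,0,0,0,-0.5, 0,0,0,0,0,0,-0.6, 0,0,0,0,0,0,-0.7, 0,0,0,0,0,0,-1, 0,0,0,0,0,0,-1, 0,0,0,0,0,0,-1, 0,0,0,0,0,0,-1, 0,0,0,0,0,0,-1, 0,0,0,0,0,0,-1, 0,0,0,0,0,0,-1]'
```

```text
t: 11.23
ee_pos: [588.1, 17.6, 90.2]
tcp_rot: [0.705, 0.709, 0.0, 0.0]
force: [0.1, -0.5, 1.0]
gripper_width: 8.9
finger_force: 59.7
```

Gripped. Now draw it straight up slowly.

```bash
python3 -m inch '[0,0,-0.02,0,0,0,-1, 0,0,-0.05,0,0,0,-1, 0,0,-0.09,0,0,0,-1, 0,0,-0.14,0,0,0,-1, 0,0,-0.19,0,0,0,-1, 0,0,-0.25,0,0,0,-1, 0,0,-0.31,0,0,0,-1, 0,0,-0.37,0,0,0,-1, 0,0,-0.43,0,0,0,-1, 0,0,-0.43,0,0,0,-1]'; python3 upd.py 0 0 -0.43 0
python3 - <<'E'
from h import *
from plant import capture
im=capture("side")[:,:,::-1]; cv2.imwrite("pics/side5.png",im)
s=cv2.imread("pics/side0.png"); g=s[190:290,340:440].min(2); g=cv2.resize(g,None,fx=8,fy=8,interpolation=cv2.INTER_CUBIC)
m=(g>170).astype(np.uint8); c=max(cv2.findContours(m,0,2)[0],key=cv2.contourArea)
q=cv2.approxPolyDP(cv2.convexHull(c),20,True)[:,0]; w=(q+.5)/8-.5+[340,190]; print(w.round(1))
E
python3 -c "
import cv2
a=cv2.imread('pics/side5.png')[120:320,230:430]; cv2.imwrite('pics/c5.png',cv2.resize(a,None,fx=3,fy=3,interpolation=2))"
```

```text
t: 12.07
ee_pos: [590.1, 17.3, 225.1]
tcp_rot: [0.705, 0.709, 0.003, 0.004]
force: [0.5, -0.1, 0.4]
gripper_width: 9.1
finger_force: 59.6
[588.5248709060726, 17.0620929998695, 219.0, 1.5763]
[[411.8 223.1]
 [410.4 257.4]
 [372.2 263.6]
 [372.3 228.3]]
```

View pics/c5.png

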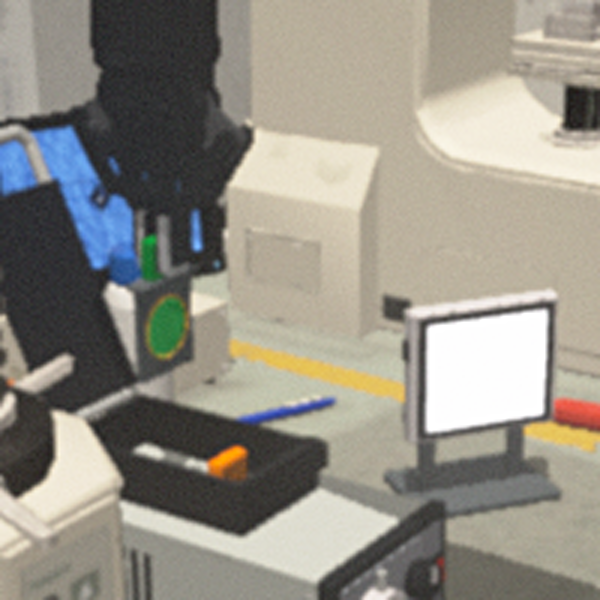

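The slide is out and upright below the fingers, with its glass at (167,325) in the crop. The amber slide is still home, the flap is open, and the window spans about (425,322) to (548,418). Next I refine the panel pose.

```bash
python3 - <<'E'
from h import *
T=lambda u,v:(205+u/3.6,175+v/3.6)
s=cv2.imread("pics/side0.png"); g=s[190:290,340:440].min(2); g=cv2.resize(g,None,fx=8,fy=8,interpolation=cv2.INTER_LINEAR)
m=(g>140).astype(np.uint8); n,l,st,_=cv2.connectedComponentsWithStats(m); k=l[int((245-190)*8),int((392-340)*8)]
c=cv2.findContours((l==k).astype(np.uint8),0,1)[0][0][:,0]; c=(c+.5)/8-.5+[340,190]
x0,x1=c[:,0].min(),c[:,0].max(); print(x0,x1)
# edges by line fits
mid=c[(c[:,0]>x0+5)&(c[:,0]<x1-5)]; cy=np.polyval(np.polyfit(mid[:,0],mid[:,1],1),mid[:,0])
up=np.polyfit(*mid[mid[:,1]<cy].T,1); lo=np.polyfit(*mid[mid[:,1]>cy].T,1)
my=c[(c[:,1]>232)&(c[:,1]<253)]; le=np.polyfit(*my[my[:,0]<392][:,::-1].T,1); ri=np.polyfit(*my[my[:,0]>392][:,::-1].T,1)
def X(h,v): 
    x=(v[0]*h[1]+v[1])/(1-v[0]*h[0]); return (x,np.polyval(h,x))
cor=[X(up,le),X(up,ri),X(lo,ri),X(lo,le)]; print(np.round(cor,1))
pan=list(zip(["side"]*4,[(0,46,142),(0,-46,142),(0,-46,62),(0,46,62)],cor))
tp=[("top",(0,58,152),T(538,260)),("top",(0,-58,152),T(725,385)),("top",(16,58,152),T(549,243)),("top",(16,-58,152),T(745,358))]
for o in(pan+tp,pan,tp):
    q,r=fit(o,[497,-221,-.6]);print(q.round(3),r.round(1).tolist())
# carried slide heading check: glass ellipse not needed
E
```

```text
371.1875 412.4375
[[371.5 227.8]
 [412.7 222. ]
 [411.  258. ]
 [371.3 264.6]]
[ 498.015 -220.846   -0.607] [[0.3, 0.5], [-1.0, 1.0], [-0.8, -0.4], [0.0, -1.0], [-1.7, 0.4], [1.4, 0.7], [-0.0, -2.1], [0.5, 0.8]]
[ 497.25  -221.01    -0.638] [[0.4, 0.3], [-0.4, 1.2], [-0.2, -0.1], [0.1, -1.2]]
[ 498.603 -220.563   -0.605] [[-1.9, 0.2], [1.3, 0.4], [-0.2, -2.4], [0.3, 0.4]]
```

```bash
python3 go.py 560 -5 219 1.5 500 -50 219 1.25 440 -100 219 0.96 430 -110 219 0.959
```

```text
[-0.073  -0.0955  0.    ] rz 0.0243
[-0.2219 -0.2963  0.    ] rz 0.1039
[-0.3875 -0.4972  0.    ] rz 0.1962
[-0.4206 -0.5307  0.    ] rz 0.1965
```

```bash
python3 -m inch '[-0.03,-0.04,0,0,0,0.01,-1, -0.07,-0.1,0,0,0,0.024,-1, -0.13,-0.17,0,0,0,0.05,-1, -0.19,-0.24,0,0,0,0.08,-1, -0.25,-0.32,0,0,0,0.11,-1, -0.31,-0.39,0,0,0,0.14,-1, -0.36,-0.46,0,0,0,0.17,-1, -0.4,-0.51,0,0,0,0.19,-1, -0.42,-0.53,0,0,0,0.1965,-1, -0.42,-0.53,0,0,0,0.1965,-1]'; python3 upd.py -0.42 -0.53 0 0.1965; python3 go.py 425 -169 180 0.959 425 -170 138 .959 
```

```text
t: 12.95
ee_pos: [428.3, -109.8, 218.2]
tcp_rot: [0.888, 0.461, -0.0, -0.001]
force: [-0.1, -0.3, -0.7]
gripper_width: 8.9
finger_force: 59.5
[430.220738311253, -109.81107833040738, 219.0, 0.9589770435696057]
[-0.1715  0.0991  0.13  ] rz -0.0
[-0.1742  0.101   0.27  ] rz -0.0
```

```bash
python3 -m inch '[-0.03,0.02,0.03,0,0,0,-1, -0.06,0.04,0.07,0,0,0,-1, -0.1,0.06,0.11,0,0,0,-1, -0.13,0.08,0.15,0,0,0,-1, -0.16,0.09,0.19,0,0,0,-1, -0.174,0.101,0.23,0,0,0,-1, -0.174,0.101,0.26,0,0,0,-1, -0.174,0.101,0.27,0,0,0,-1, -0.174,0.101,0.27,0,0,0,-1, -0.174,0.101,0.27,0,0,0,-1]'; python3 upd.py -0.174 0.101 0.27 0; python3 go.py 465.2 -198 138 .959 
```

```text
t: 13.78
ee_pos: [424.8, -169.0, 138.0]
tcp_rot: [0.887, 0.462, 0.0, -0.0]
force: [0.3, -0.2, -1.2]
gripper_width: 8.7
finger_force: 59.5
[425.04298220277224, -169.94526861913656, 138.0, 0.9589770435696057]
[0.0003 0.1633 0.    ] rz -0.0
```

```bash
python3 -m inch '[0,0.02,0,0,0,0,-1, 0,0.05,0,0,0,0,-1, 0,0.08,0,0,0,0,-1, 0,0.11,0,0,0,0,-1, 0,0.135,0,0,0,0,-1, 0,0.15,0,0,0,0,-1, 0,0.16,0,0,0,0,-1, 0,0.163,0,0,0,0,-1, 0,0.163,0,0,0,0,-1, 0,0.163,0,0,0,0,-1]'; python3 upd.py 0 0.163 0 0
python3 - <<'E'
from h import *
from plant import capture,bot
print(bot.sense()["ee_pos"])
a=capture("side")[:,:,::-1]; cv2.imwrite("pics/side6.png",a);b=capture("top")[:,:,::-1]; cv2.imwrite("pics/top6.png",b)
q=(498,-220.9,-.61)
print("pred glass side",proj("side",W(q,(-43,0,102))), "win",proj("side",W(q,(0,0,102))))
c=a[200:300,330:440].astype(int); m=((c[:,:,1]-c[:,:,2]>40)&(c[:,:,1]-c[:,:,0]>20)); n,l,st,ce=cv2.connectedComponentsWithStats(m.astype(np.uint8)); print(st,ce+[330,200])
f=lambda i,y,x:cv2.resize(i[y:y+150,x:x+100],None,fx=4,fy=4,interpolation=cv2.INTER_CUBIC)
cv2.imwrite("pics/c6.png",np.hstack([f(a,180,340),f(b,210,325)]))
E
```

```text
t: 14.62
ee_pos: [464.2, -197.3, 137.8]
tcp_rot: [0.887, 0.461, -0.0, -0.0]
force: [-0.8, 0.3, -1.3]
gripper_width: 9.0
finger_force: 59.5
[465.0727399949757, -198.03135932427975, 138.0, 0.9589770435696057]
[ 464.19411351 -197.31316699  137.81598583]
pred glass side [400.33617598 250.37493293] win [391.50811796 243.30242118]
[[    0     0   110   100 10781]
 [   65    24     3    12    18]
 [   62    43    17    16   201]] [[384.19395232 249.51544384]
 [395.38888889 229.61111111]
 [399.94029851 250.45273632]]
```

View pics/c6.png

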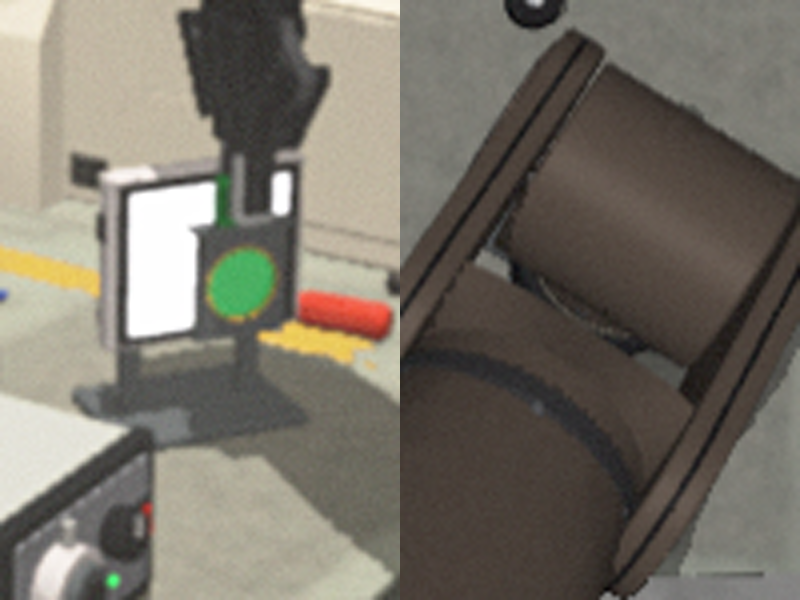

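The glass sits at (399.9,250.5) in the side image, against (400.3,250.4) predicted for centred and 40 mm off. It is parallel to the panel with a clear gap. I'll let it settle for one call and hand in.

```bash
python3 -m inch '[0,0,0,0,0,0,-1, 0,0,0,0,0,0,-1, 0,0,0,0,0,0,-1, 0,0,0,0,0,0,-1, 0,0,0,0,0,0,-1, 0,0,0,0,0,0,-1, 0,0,0,0,0,0,-1, 0,0,0,0,0,0,-1, 0,0,0,0,0,0,-1, 0,0,0,0,0,0,-1]' && python3 -c "
from plant import ticket; print(ticket.close_job())"
```

```text
t: 15.55
ee_pos: [464.5, -197.5, 138.0]
tcp_rot: [0.887, 0.461, -0.0, 0.0]
force: [-0.3, -0.2, -1.0]
gripper_width: 9.1
finger_force: 59.5
the job is handed in; nothing more can be done
None
```

The job is handed in at 15.6 s: the flap is open and leaning back, the amber slide is still in its slot, and the gripper holds the green slide steady and square about 40 mm in front of the lit window, with its glass centred within about 1 pixel in the side view.

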